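# Reset a locked air regulator on the garage bench

### The job

On the bench stand two air regulators; take the one with the round pressure gauge on its side. Turn its lock ring anticlockwise to its stop to loosen it, turn the adjuster knob on top so that its pointer lines up with the mark on the housing, then turn the lock ring back clockwise to its stop so that the setting is locked, and let go. Never force the knob round while the ring is tight, and leave the other regulator, the one without a gauge, untouched.

Things in the scene. Friction and masses are not known exactly. Their poses are not given: they have to be found in the camera images.
- gauge_regulator: The regulator to set, bolted down: aluminium block 84 x 84 mm on a 104 mm square foot, block top 40 mm above the bench. Origin on the bench under the vertical axis of neck, ring and knob; z up. Black mark line, 7 mm wide, on the block top, 30-42 mm from the axis on the own +x side. Round gauge, 52 mm across, 46 mm high, centred 86 mm out on the -y side; brass plug on the -x side, to 64 mm.
- lock_ring (a joint): Notched steel lock ring, 54 mm across, 56-78 mm above the bench, below the knob on the same axis; only a 32 mm neck under it. Grip the rim from above, any direction, fingers either side of the knob. Rad: 0 tight at its stop, growing anticlockwise from above, 1.05 loose at its stop. Turns with 0.2 N m, stays where left; turning it does not turn the knob. Below 0.3 it locks the knob.
- adjuster (a joint): Black bar knob on top, same axis: 14 mm wide, flat-sided for 34 mm, 86-112 mm above the bench, on a 16 mm stem above the ring's top (78 mm). The nose with a white line, 24 mm from the axis, is the pointer. Rad, growing anticlockwise from above: 0 = pointer along the regulator's +x, at the mark; starts 0.6-1.2. Turns with 0.1 N m, stays where left. Never force it round while the ring is tight.
- plain_regulator: The other regulator, not to be touched: same block, ring and knob (112 mm high) but no gauge; brass plugs on its -x and +y sides, to 64 mm from its axis. Origin on the bench under its axis, z up.
Things that resemble listed ones, but are neither listed nor needed, are in the scene too. Leave any blue or pink look-alike of the gauge_regulator alone.

How it is judged:
On the way, in this order (a step that is already met when the one before it is completed fails the run):
1. the lock ring is loosened (turned anticlockwise past 0.6 rad) (value of joint lock_ring above 0.6 rad), for 0.2 s.
2. with the ring loose, the knob's pointer is brought to the mark (within 0.2 rad) (value of joint adjuster between -0.2 and 0.2 rad and value of joint lock_ring above 0.4 rad), for 0.2 s.
At the end, for the whole second after the job is handed in: The gauge regulator's knob points at the mark (within 0.2 rad), its lock ring is turned back tight (below 0.15 rad) and is at rest (value of joint adjuster between -0.2 and 0.2 rad and value of joint lock_ring below 0.15 rad and velocity of joint lock_ring between -0.05 and 0.05 rad/s); the robot touches nothing.
It fails at once if the knob is forced round (faster than 0.4 rad/s) while the lock ring is tight (below 0.3 rad) (value of joint lock_ring below 0.3 rad and (velocity of joint adjuster above 0.4 rad/s or velocity of joint adjuster below -0.4 rad/s)).
It fails at once if the regulator without a gauge is touched (more than 2 N) (contact force between any of the fingers, the arm and plain_regulator above 2 N).
It also fails if it takes over 58 s, if anything falls off the work surface, if the arm or the gripper's body presses on something with over 40 N, if the wrist force passes 120 N, or if a joint passes its speed limit or range.

### The arm

A 7-joint arm with a two-finger parallel gripper is mounted at the origin on the work surface. World frame = base frame: x ahead of the robot, y to its left, z up, the work surface at z = 0. Lengths are in m, angles in rad, forces in N, time in s.
With the tool pointing down it reaches from about 0.4 to 0.925 m from the base axis. Payload 4.1 kg.
Tool frame: the origin (TCP) lies at the very end of the fingers, on their centre line; the grasp point (between the pads) lies pinch_z behind it (pinch_z is the distance from the TCP to the grasp point, in m); x points along the fingers, y is the direction in which the jaws open and shut, and the axes are right-handed (so a half turn about x gives the same grasp; the last joint's range is limited). The gripper opens to 85 mm and grips with 20 to 120 N. Pads are 22 mm wide; open, the fingers measure 114 mm over their backs; the gripper's body (76 mm by 85 mm) begins 54 mm behind the grasp point. The pads swing forward as they close: fully open they stand 13 mm farther back than shut.
Start: joints at [-1.297, 0.398, 0.045, 1.537, -0.019, 1.207, -0.051], TCP at [0.237, 0.605, 0.231] pointing down, gripper open.
Joint ranges: [-2.82, 2.82], [-0.49, 2.23], [-1.37, 1.46], [0, 2.46], [-1.36, 4.5], [0.23, 2], [-2.94, 2.94]. Speed limits (rad/s): [2.57, 2.57, 3.14, 3.14, 3.14, 3.14, 3.14].

### API

Orientations are given as [roll, pitch, yaw] about the fixed x, y, z axes, in that order (R = Rz(yaw) Ry(pitch) Rx(roll)).
In Python, from cell import * gives the robot as it stands. The module is installed in compiled form; this text tells all that it offers.
- The arm moves only by the shell command python3 -m crank 'ROWS' [FORCE]. ROWS is JSON, a list of rows, each a list of 3 entries, a list of its own where there are three numbers: the turn, a rotation vector about the tool's x, y, z in degrees, then the shift along the tool's x, y, z in cm, then the opening, from 0 (shut) to 1 (fully open). In form: [[[ax, ay, az], [dx, dy, dz], fingers], ...]. A call has 1 to 10 rows; each row is the pose to reach, as a shift and turn from the pose commanded when the call began, along the tool's axes at that moment; what a row does not reach only later rows make up. A row lasts 1/10 s, in which the tool goes at most 50 mm and 8.59 degrees, less where a joint would pass 70% of its speed; a pose out of reach is approached as far as the arm can. A call with a gripper value outside its range is refused whole. The fingers move at their own pace and stop on an object; FORCE is the grip in N (left out, the last holds). Time passes only in rows, so rows that repeat a pose let the fingers close. It gives the time, the measured TCP pose, the force and the opening at its end, in the units of the state.
- read_state(): the state, without advancing time (a new reading comes with each control period).
- grab_frame(name): name is "side" or "top"; returns a dict with "img" (480x640x3 uint8, red, green, blue), "mtx" (3x3 intrinsics, pixels), "world_to_cam" (4x4, takes a point from world to camera coordinates). Camera axes: x right, y up, looking along -z (the intrinsics and any distortion apply to the point x, -y, -z); pixel columns grow to the right and rows downward; lengths in m; the calibration is good to about 2 mm. A picture is of the moment at which its call begins. There is no depth.
- job_done(): hands the job in, once; it reports no verdict.
Trained networks look in a picture, given as the dict that the camera call returned (one of the last four; its "shot" number tells which), for a name from the list of things; names that differ only in an ending like _2 or _b are one class to them, and where a whole thing is asked for, a point or a joint stands for the part that bears it (a point fixed in the world has none). Each returns a list of dicts, best first, with "confidence" (0 to 1); they miss things now and then, are a little off and sometimes report something else, mostly with a low value. They report only what shows in the picture. A call takes as long as a camera call. They do not tell look-alikes from the thing itself.
- boxes_of(picture, query): "box" ([left, top, width, height] in pixels, round what is visible of it).
- masks_of(picture, query): "pixels" (480x640 bool, what is visible of it) and "box" ([left, top, width, height] in pixels, round what is visible of it).
- mark_of(picture, query): "point" ([row, column] in pixels: a listed point, or the origin of a listed thing).
The state is a dict: "time": time; "q": joint angles; "joint_velocities": joint speeds; "joint_torque": joint torques, N m; "ee_pos": TCP position; "ee_rot": TCP orientation; "contact_force": force on the tool from outside, world axes, zero at the start; "torque": the same for the moment, N m; "grip_width": opening from 0.0 (shut) to 1.0 (fully open).
Only numpy, scipy, OpenCV 4.12 (cv2) and the standard library are available. Lean on these libraries where they do the work, as an engineer would, in place of code of your own. Each camera call takes 0.05 s, during which the arm holds its last target.

## Working session

There is one attempt and no reset: what is moved stays moved. The work goes in short steps, Python scripts to look and compute and a shell command to move; the robot and the scene stay as the last step left them, time stands still between calls to the robot, and variables do not carry over. Pictures are saved under pics/ and viewed, and the job is handed in when it is done.

```bash
mkdir -p pics
cat > h.py <<'E'
from cell import *
import numpy as np, cv2
def save(p,n): cv2.imwrite('pics/'+n+'.png',p['img'][:,:,::-1])
def ray(p,u,v):
    K=np.array(p['mtx']);T=np.array(p['world_to_cam'])
    d=np.linalg.inv(K)@[u,v,1]; d=np.array([d[0],-d[1],-d[2]])
    R=T[:3,:3]; return -R.T@T[:3,3], R.T@d
def atz(p,u,v,z):
    o,d=ray(p,u,v); return o+d*(z-o[2])/d[2]
def proj(p,X):
    T=np.array(p['world_to_cam']);c=T[:3,:3]@X+T[:3,3]
    k=np.array(p['mtx'])@[c[0],-c[1],-c[2]]; return k[:2]/k[2]
E
python3 - <<'E'
from h import *
s=read_state(); print({k:np.round(v,3).tolist() for k,v in s.items()})
for n in ['side','top']:
    p=grab_frame(n); save(p,n+'0'); print(p.keys(), np.linalg.inv(p['world_to_cam'])[:3,3])
    for q in ['gauge_regulator','plain_regulator','lock_ring','adjuster']:
        print(n,q,[(np.round(b['box']).tolist(),round(b['confidence'],2)) for b in boxes_of(p,q)],[(np.round(b['point']).tolist(),round(b['confidence'],2)) for b in mark_of(p,q)])
E
```

```text
{'time': 0.0, 'q': [-1.297, 0.399, 0.045, 1.538, -0.019, 1.207, -0.051], 'joint_velocities': [0.001, 0.001, 0.001, -0.001, 0.0, 0.001, -0.0], 'joint_torque': [-0.0, -47.511, 1.365, -25.422, 0.012, 0.009, 0.0], 'ee_pos': [0.236, 0.605, 0.23], 'ee_rot': [-1.509, 1.569, -1.881], 'contact_force': [-0.86, 0.435, -0.733], 'torque': [0.009, -0.031, -0.013], 'grip_width': 0.994}
dict_keys(['img', 'mtx', 'world_to_cam', 'shot']) [0.2899338  1.29835355 1.22202415]
side gauge_regulator [([254.0, 199.0, 50.0, 55.0], 0.9), ([181.0, 321.0, 49.0, 68.0], 0.89), ([402.0, 272.0, 24.0, 30.0], 0.76)] [([288.0, 397.0], 0.81), ([234.0, 279.0], 0.69), ([368.0, 203.0], 0.56)]
side plain_regulator [([266.0, 124.0, 38.0, 40.0], 0.84), ([258.0, 198.0, 47.0, 56.0], 0.25)] [([153.0, 285.0], 0.88)]Traceback (most recent call last):
  File "<stdin>", line 6, in <module>
ValueError: it knows: gauge_regulator, plain_regulator
```

Run:
```python
from h import *
for n in ['side','top']:
    p=grab_frame(n); save(p,n+'1'); print(np.linalg.inv(p['world_to_cam'])[:3,3])
    for q in ['gauge_regulator','plain_regulator']:
        for b in mark_of(p,q): print(n,q,np.round(b['point']),round(b['confidence'],2), atz(p,b['point'][1],b['point'][0],0).round(3))
        print([np.round(b['box']).tolist() for b in boxes_of(p,q)])
```

```text
[0.2899338  1.29835355 1.22202415]
side gauge_regulator [290. 397.] 0.92 [0.184 0.305 0.   ]
side gauge_regulator [369. 205.] 0.82 [ 0.626  0.607 -0.   ]
side gauge_regulator [237. 278.] 0.58 [0.528 0.158 0.   ]
side gauge_regulator [151. 286.] 0.39 [ 0.571 -0.234  0.   ]
[[182.0, 319.0, 48.0, 74.0], [260.0, 200.0, 43.0, 52.0], [406.0, 275.0, 18.0, 28.0]]
side plain_regulator [151. 284.] 0.9 [ 0.577 -0.23   0.   ]
[[266.0, 125.0, 37.0, 40.0]]
[0.3010141  0.17066069 1.4246693 ]
top gauge_regulator [192. 330.] 0.86 [0.515 0.156 0.   ]
top gauge_regulator [304. 277.] 0.84 [0.189 0.304 0.   ]
top gauge_regulator [155. 181.] 0.56 [0.62  0.594 0.   ]
[[307.0, 170.0, 63.0, 43.0], [155.0, 132.0, 54.0, 40.0], [257.0, 281.0, 57.0, 47.0]]
top plain_regulator [173. 466.] 0.92 [ 0.574 -0.238  0.   ]
[[445.0, 151.0, 40.0, 46.0]]
```

View pics/side0.png

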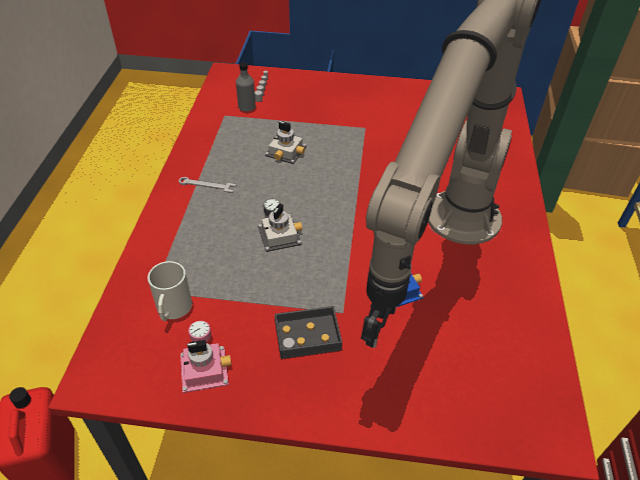

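```bash
ls pics
```

```text
side0.png
side1.png
top1.png
```

View pics/top1.png

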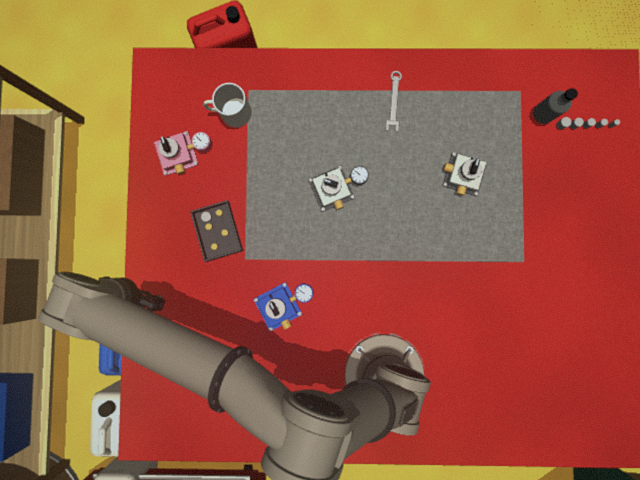

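Gauge regulator candidates in the top picture:
- aluminium block with a gauge at (332,188)
- blue look-alike at (277,305)
- pink look-alike at (176,152)
- plain regulator, no gauge, at (466,173)

I choose the aluminium one at (332,188) and will check it in a close crop.

Run:
```python
import cv2,numpy as np
a=cv2.imread('pics/top1.png')[150:225,295:385]; b=cv2.imread('pics/side1.png')[190:260,245:320]
a=cv2.resize(a,(480,400),interpolation=cv2.INTER_CUBIC);b=cv2.resize(b,(320,300),interpolation=cv2.INTER_CUBIC)
c=np.zeros((400,800,3),np.uint8);c[:,:480]=a;c[:300,480:]=b
cv2.imwrite('pics/crop1.png',c)
```

```text
(no output)
```

View pics/crop1.png

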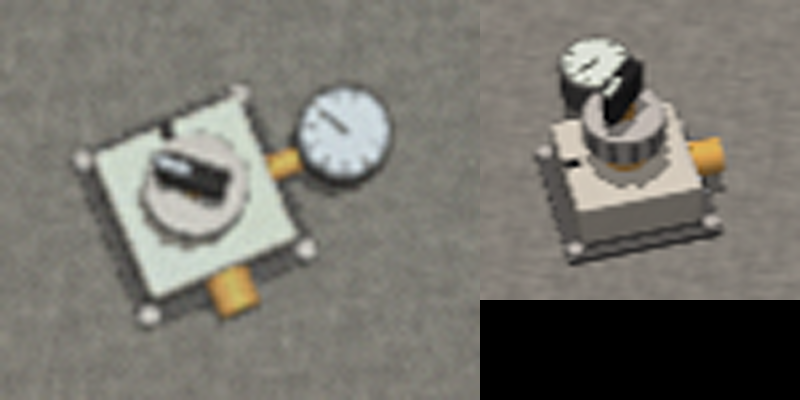

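The crop shows a bare aluminium block with its gauge at right and the black mark at upper left (about top pixel 326,174). The knob nose points left of the mark. Next I fit the pose.

Run:
```python
from h import *
from scipy.optimize import least_squares
p=grab_frame('top'); s=grab_frame('side')
def full(b,c,y0,x0,sx,sy): return np.array([x0+(c[0]+.5)*sx-.5,y0+(c[1]+.5)*sy-.5])
T=lambda x,y: full(0,(x,y),150,295,.1875,.1875)
S=lambda x,y: full(0,(x-480,y),190,245,75/320,70/300)
h=.042
# top: block-top corners z=.04 ; gauge z=.046 at (0,-.086); ring center z=.078
obs=[(p,T(95,150),(h,h,.04)),(p,T(240,97),(h,-h,.04)),(p,T(300,238),(-h,-h,.04)),(p,T(155,297),(-h,h,.04)),
(p,T(344,133),(0,-.086,.046)),(p,T(196,185),(0,0,.078)),(p,T(167,131),(.036,0,.04)),
(s,S(624,127),(0,0,.078)),(s,S(596,65),(0,-.086,.046)),(s,S(573,163),(.036,0,.04)),(s,S(583,207),(h,h,.04)),(s,S(702,187),(-h,h,.04)),(s,S(551,127),(h,-h,.04))]
def W(a,X):
    c,t=np.cos(a[2]),np.sin(a[2]); return np.array([a[0]+c*X[0]-t*X[1],a[1]+t*X[0]+c*X[1],X[2]])
f=lambda a: np.concatenate([proj(q,W(a,X))-o for q,o,X in obs])
r=least_squares(f,[.52,.156,.39],loss='soft_l1'); print(r.x,np.degrees(r.x[2])); print(f(r.x).reshape(-1,2).round(1))
n=atz(p,*T(152,158),.112);e=atz(p,*T(228,190),.112);print(n,e,np.degrees(np.arctan2(*(n-e)[[1,0]])))
for m in [('top',p),('side',s)]:
    b=masks_of(m[1],'gauge_regulator'); print([x['box'] for x in b])
st=read_state()
from scipy.spatial.transform import Rotation as R
M=R.from_euler('xyz',st['ee_rot']).as_matrix(); print(M.round(3),st['ee_pos'])
```

```text
[0.52602284 0.15210127 0.40242681] 23.057357790661644
[[-0.7  0.4]
 [-0.5 -0.9]
 [-0.3 -0.2]
 [-0.6  0.1]
 [ 0.2 -0.5]
 [-0.  -0.5]
 [ 0.3  0.3]
 [ 0.4 -3.3]
 [ 0.5 -1. ]
 [ 0.3  0.3]
 [-0.9  0.9]
 [ 0.7 -0.1]
 [ 0.2 -1.1]]
[0.53263566 0.1747776  0.112     ] [0.51668601 0.13642856 0.112     ] 67.41719798042605
[[155.6, 133.5, 53.8, 39.8], [253.4, 282.9, 58.6, 46.8], [323.0, 179.8, 11.5, 7.5], [306.8, 165.4, 61.4, 46.6]]
[[256.9, 197.8, 45.0, 52.8], [180.1, 321.2, 47.9, 70.5], [403.5, 270.5, 19.8, 34.2]]
[[ 0.     0.364  0.931]
 [ 0.     0.931 -0.364]
 [-1.     0.    -0.   ]] [0.2367117 0.6054013 0.2313441]
```

Fitted axis is (0.526, 0.152), regulator yaw 23°, knob about 44° anticlockwise of the mark. I'm moving above it.

```bash
python3 -m crank '[[[0,0,0],[0,-3,4],1],[[0,0,0],[0,-6,8.2],1],[[0,0,0],[0,-9,12.3],1],[[0,0,0],[0,-12,16.5],1],[[0,0,0],[0,-15,20.6],1],[[0,0,0],[0,-18,24.7],1],[[0,0,0],[0,-21,28.8],1],[[0,0,0],[0,-24,32.9],1],[[0,0,0],[0,-28,38.4],1],[[0,0,0],[0,-31.6,43.4],1]]' 50; python3 -c "
import cell
print([ (k,getattr(cell,k)) for k in dir(cell) if 'pinch' in k.lower()], [k for k in dir(cell) if k[0]!='_'])"
```

```text
time: 2.0
ee_pos: [0.5068, 0.1823, 0.2317]
ee_rot: [1.11, 1.57, 0.737]
contact_force: [0.1, 0.3, -0.4]
grip_width: 0.998
[('pinch_z', 0.0187)] ['Unreachable', 'boxes_of', 'grab_frame', 'job_done', 'mark_of', 'masks_of', 'pinch_z', 'read_state']
```

```bash
cat >> h.py <<'E'
from scipy.spatial.transform import Rotation as R
def delta(tgt,yaw_jaw=None):
    s=read_state();M=R.from_euler('xyz',s['ee_rot']).as_matrix()
    print('t',s['time'],'pos',s['ee_pos'].round(4) if hasattr(s['ee_pos'],'round') else s['ee_pos'],'F',np.round(s['contact_force'],1),'T',np.round(s['torque'],2),'w',round(float(s['grip_width']),3))
    print('x',M[:,0].round(3),'jaw deg',np.degrees(np.arctan2(M[1,1],M[0,1])).round(2),'q7',np.round(s['q'][6],2))
    print('shift cm',(100*M.T@(np.array(tgt)-s['ee_pos'])).round(2))
E
python3 - <<'E'
from h import *
delta([.526,.152,.15])
p=grab_frame('top');save(p,'top2');p=grab_frame('side');save(p,'side2')
cv2.imwrite('pics/s2c.png',cv2.resize(p['img'][150:270,200:360,::-1],(800,600),interpolation=cv2.INTER_CUBIC))
E
```

```text
t 2.0 pos [0.5068 0.1823 0.2317] F [ 0.1  0.3 -0.4] T [ 0.04 -0.07  0.04] w 0.998
x [ 0.001  0.001 -1.   ] jaw deg 68.65 q7 0.84
shift cm [ 8.17 -2.13  2.89]
```

View pics/s2c.png

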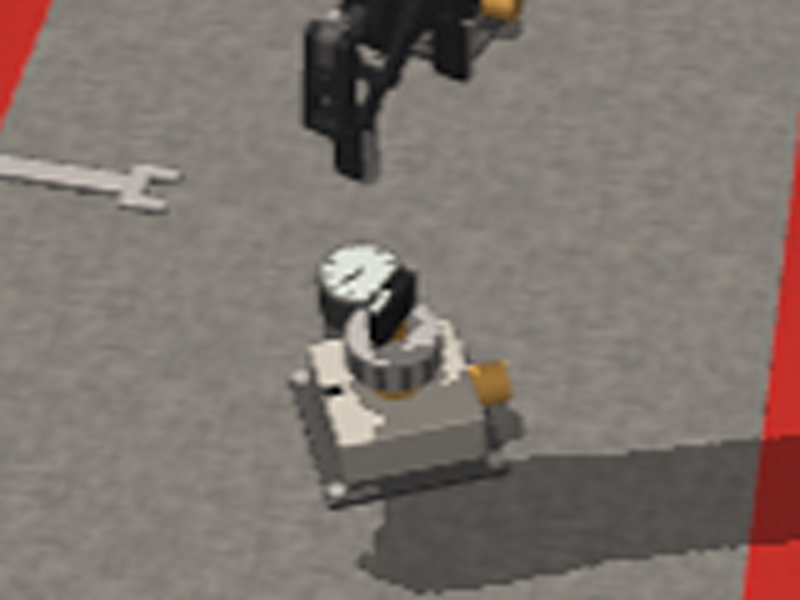

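View pics/top2.png

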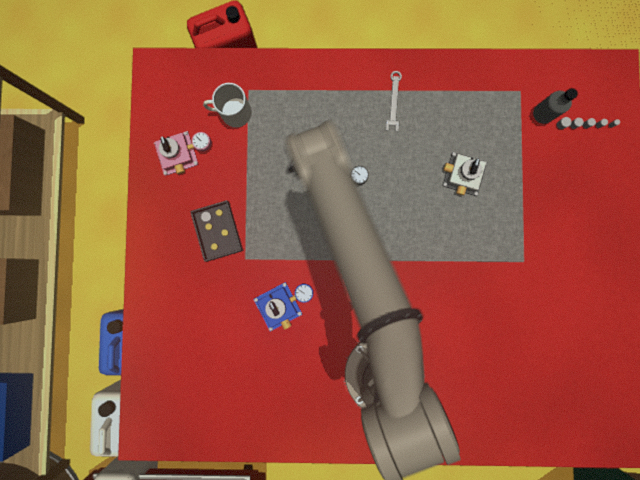

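Pictures show the gripper now behind and left of the target, with nothing moved. Next I shift over the axis at z = 0.15 and check alignment.

```bash
python3 -m crank '[[[0,0,0],[4,-2.1,2.9],1],[[0,0,0],[8.2,-2.1,2.9],1],[[0,0,0],[8.2,-2.1,2.9],1],[[0,0,0],[8.2,-2.1,2.9],1]]'
python3 - <<'E'
from h import *
delta([.526,.152,.05])
p=grab_frame('side')
cv2.imwrite('pics/s3c.png',cv2.resize(p['img'][170:270,220:340,::-1],(720,600),interpolation=cv2.INTER_CUBIC))
E
```

```text
time: 2.5
ee_pos: [0.5248, 0.1548, 0.1495]
ee_rot: [-2.822, 1.57, 3.09]
contact_force: [0.2, 0.3, 0.2]
grip_width: 1.002
t 2.5 pos [0.5248 0.1548 0.1495] F [0.2 0.3 0.2] T [ 0.03 -0.05  0.06] w 1.002
x [-0.001  0.    -1.   ] jaw deg 68.7 q7 0.94
shift cm [ 9.95 -0.21  0.23]
```

View pics/s3c.png

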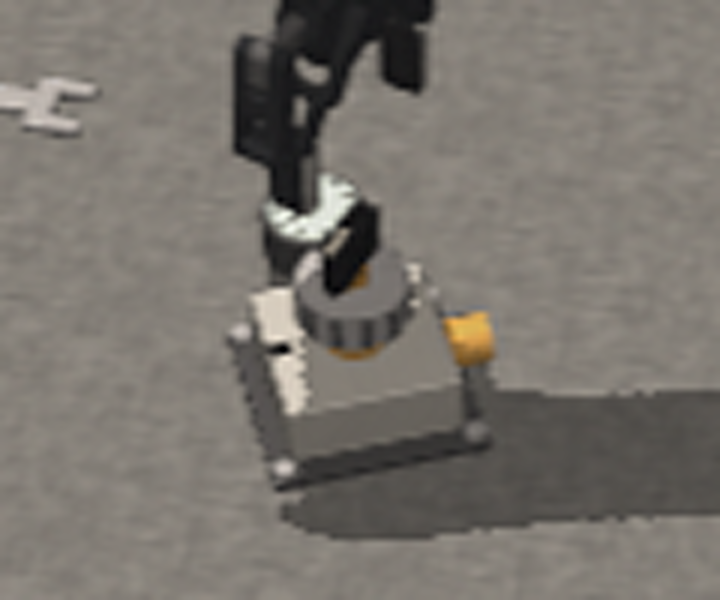

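Run:
```python
from h import *
p=grab_frame('side')
for X in [(.5248+.05*.364,.1548+.05*.931,.1625),(.5248-.05*.364,.1548-.05*.931,.1625),(.526,.152,.078),(.526,.152,.112)]:
    print((proj(p,np.array(X))-[220,170])*6)
```

```text
[288.42796818 211.39134422]
[405.43365474  79.06377227]
[352.67280125 275.50581463]
[350.23630317 222.02754129]
```

```bash
python3 -m crank '[[[0,0,0],[1,0,0],1],[[0,0,0],[1,0,0],1],[[0,0,0],[1,0,0],1]]'
python3 - <<'E'
from h import *
delta([.526,.152,.05])
E
```

```text
time: 2.9
ee_pos: [0.5253, 0.1543, 0.1397]
ee_rot: [1.189, 1.57, 0.817]
contact_force: [-0.5, 0.2, -0.2]
grip_width: 0.999
t 2.9 pos [0.5253 0.1543 0.1397] F [-0.5  0.2 -0.2] T [ 0.04 -0.01 -0.  ] w 0.999
x [ 0.     0.001 -1.   ] jaw deg 68.68 q7 0.95
shift cm [ 8.97 -0.2   0.15]
```

```bash
python3 -m crank '[[[0,0,0],[2,-0.2,0.15],1],[[0,0,0],[4,-0.2,0.15],1],[[0,0,0],[6,-0.2,0.15],1],[[0,0,0],[8,-0.2,0.15],1],[[0,0,0],[9,-0.2,0.15],1],[[0,0,0],[9,-0.2,0.15],1],[[0,0,0],[9,-0.2,0.15],1]]'
python3 - <<'E'
from h import *
delta([.526,.152,.05])
p=grab_frame('side')
cv2.imwrite('pics/s4c.png',cv2.resize(p['img'][170:270,220:340,::-1],(720,600),interpolation=cv2.INTER_CUBIC))
E
```

```text
time: 3.6
ee_pos: [0.5265, 0.1517, 0.05]
ee_rot: [0.787, 1.57, 0.414]
contact_force: [0.0, -0.2, 0.7]
grip_width: 0.996
t 3.6 pos [0.5265 0.1517 0.05  ] F [ 0.  -0.2  0.7] T [-0.03 -0.04 -0.  ] w 0.996
x [ 0.001  0.    -1.   ] jaw deg 68.64 q7 1.0
shift cm [-0.    0.01 -0.06]
```

View pics/s4c.png

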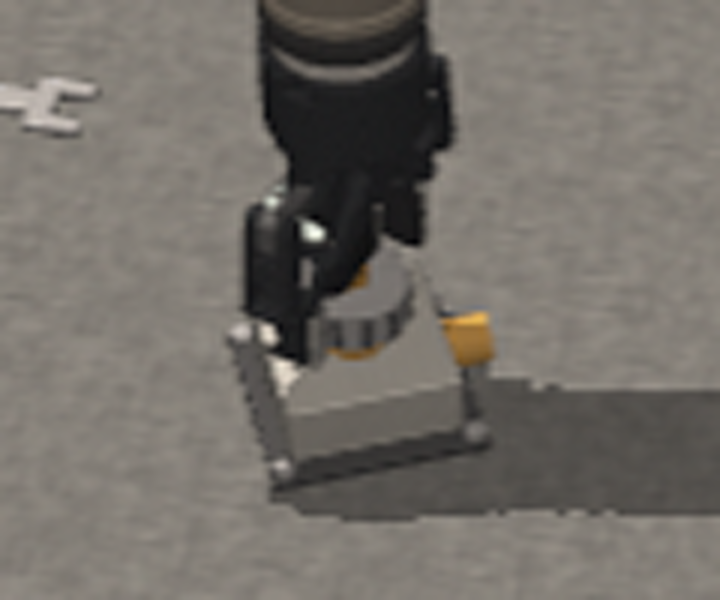

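The fingers straddle the ring, free of contact, with the near tip at about crop pixel (295,350). Closing on the rim.

```bash
python3 -m crank '[[[0,0,0],[0,0,0],0.7],[[0,0,0],[0,0,0],0.6],[[0,0,0],[0,0,0],0.5],[[0,0,0],[0,0,0],0.4],[[0,0,0],[0,0,0],0.4],[[0,0,0],[0,0,0],0.4]]' 50
python3 - <<'E'
from h import *
delta([.526,.152,.05])
E
```

```text
time: 4.25
ee_pos: [0.5269, 0.1529, 0.0507]
ee_rot: [1.162, 1.567, 0.79]
contact_force: [-0.8, 1.9, 4.4]
grip_width: 0.614
t 4.25 pos [0.5269 0.1529 0.0507] F [-0.8  1.9  4.4] T [0.4  0.12 0.01] w 0.614
x [ 0.002  0.002 -1.   ] jaw deg 68.67 q7 1.0
shift cm [ 0.07 -0.12 -0.06]
```

Gripped at 0.614 of opening (about 52 mm), which matches the rim. Turning anticlockwise, which is negative about tool x.

```bash
python3 -m crank '[[[-6,0,0],[0,0.1,0],0.4],[[-13,0,0],[0,0.1,0],0.4],[[-20,0,0],[0,0.1,0],0.4],[[-27,0,0],[0,0.1,0],0.4],[[-34,0,0],[0,0.1,0],0.4],[[-41,0,0],[0,0.1,0],0.4],[[-48,0,0],[0,0.1,0],0.4],[[-54,0,0],[0,0.1,0],0.4],[[-58,0,0],[0,0.1,0],0.4],[[-61,0,0],[0,0.1,0],0.4]]'
python3 - <<'E'
from h import *
delta([.526,.152,.05])
E
```

```text
time: 5.25
ee_pos: [0.5269, 0.1527, 0.0507]
ee_rot: [0.375, 1.569, 1.066]
contact_force: [-1.6, 0.7, 6.0]
grip_width: 0.618
t 5.25 pos [0.5269 0.1527 0.0507] F [-1.6  0.7  6. ] T [ 0.07  0.48 -2.15] w 0.618
x [ 0.001  0.002 -1.   ] jaw deg 129.57 q7 1.92
shift cm [ 0.07  0.   -0.12]
```

The vertical torque rose to -2.15 N m at 61°, so the ring is at its stop. Release, lift and look.

```bash
python3 -m crank '[[[0.8,0,0],[0,0,0],0.4],[[0.8,0,0],[0,0,0],1],[[0.8,0,0],[0,0,0],1],[[0.8,0,0],[0,0,0],1],[[0.8,0,0],[0,0,0],1],[[0.8,0,0],[-3,0,0],1],[[0,0,0],[-7,0,0],1],[[0,0,0],[-10,0,0],1],[[0,0,0],[-10,0,0],1]]'
python3 - <<'E'
from h import *
delta([.526,.152,.05])
p=grab_frame('side')
cv2.imwrite('pics/s5c.png',cv2.resize(p['img'][170:270,220:340,::-1],(720,600),interpolation=cv2.INTER_CUBIC))
E
```

```text
time: 6.15
ee_pos: [0.5296, 0.1535, 0.1539]
ee_rot: [-0.335, 1.561, 0.357]
contact_force: [0.5, -0.2, -0.8]
grip_width: 1.001
t 6.15 pos [0.5296 0.1535 0.1539] F [ 0.5 -0.2 -0.8] T [0.02 0.01 0.06] w 1.001
x [ 0.009  0.003 -1.   ] jaw deg 129.64 q7 1.92
shift cm [10.39  0.14 -0.47]
```

View pics/s5c.png

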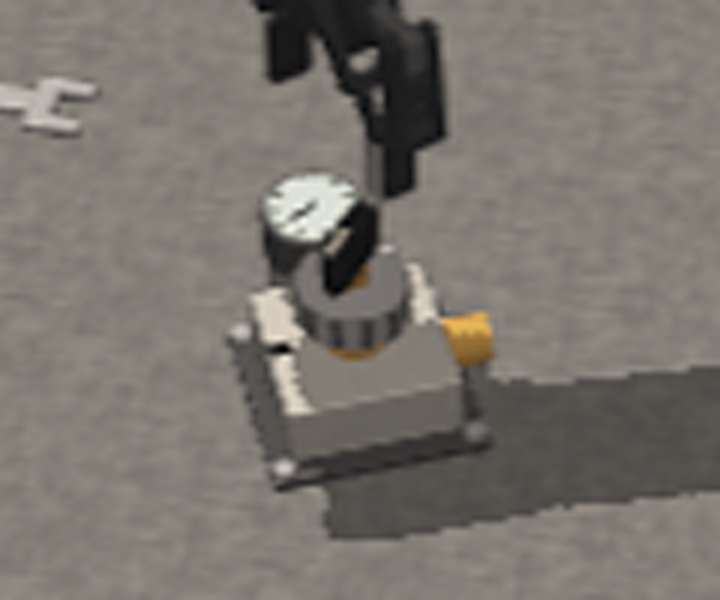

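Ring gripped through 61° without slip, and the knob still points where it was. Now line the jaws up with the knob flats at 157.4°.

```bash
python3 -m crank '[[[-7,0,0],[0,0.1,-0.4],1],[[-14,0,0],[0,0.1,-0.4],1],[[-21,0,0],[0,0.1,-0.4],1],[[-28,0,0],[0,0.1,-0.4],1],[[-28,0,0],[0,0.1,-0.4],1],[[-28,0,0],[0,0.1,-0.4],1]]'
python3 - <<'E'
from h import *
delta([.526,.1525,.0835])
E
```

```text
time: 6.8
ee_pos: [0.5218, 0.1504, 0.1482]
ee_rot: [2.246, 1.569, -2.859]
contact_force: [0.3, -0.7, -0.2]
grip_width: 0.996
t 6.8 pos [0.5218 0.1504 0.1482] F [ 0.3 -0.7 -0.2] T [ 0.01 -0.    0.03] w 0.996
x [-0.002 -0.001 -1.   ] jaw deg 157.5 q7 2.38
shift cm [ 6.47 -0.31  0.37]
```

```bash
python3 -m crank '[[[0,0,0],[1,-0.3,0.35],1],[[0,0,0],[1,-0.3,0.35],0.8],[[0,0,0],[3,-0.3,0.35],0.6],[[0,0,0],[5,-0.3,0.35],0.6],[[0,0,0],[6.5,-0.3,0.35],0.6],[[0,0,0],[6.5,-0.3,0.35],0.6],[[0,0,0],[6.5,-0.3,0.35],0.6]]' 40
python3 - <<'E'
from h import *
delta([.526,.1525,.0835])
p=grab_frame('side')
cv2.imwrite('pics/s6c.png',cv2.resize(p['img'][170:270,220:340,::-1],(720,600),interpolation=cv2.INTER_CUBIC))
E
```

```text
time: 7.5
ee_pos: [0.5267, 0.1528, 0.0842]
ee_rot: [2.213, 1.57, -2.89]
contact_force: [-0.2, 0.6, 0.1]
grip_width: 0.605
t 7.5 pos [0.5267 0.1528 0.0842] F [-0.2  0.6  0.1] T [ 0.03 -0.02 -0.02] w 0.605
x [-0. -0. -1.] jaw deg 157.63 q7 2.38
shift cm [ 0.07  0.05 -0.06]
```

View pics/s6c.png

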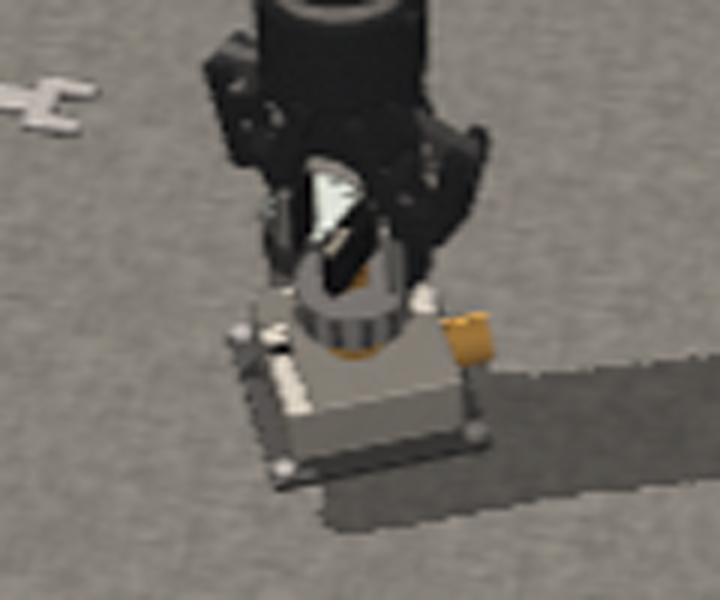

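The knob sits centred between the fingers (crop pixels 285 to 395). Closing on it.

```bash
python3 -m crank '[[[0,0,0],[0,0,0],0.4],[[0,0,0],[0,0,0],0.3],[[0,0,0],[0,0,0],0.2],[[0,0,0],[0,0,0],0.05],[[0,0,0],[0,0,0],0.0],[[0,0,0],[0,0,0],0.0],[[0,0,0],[0,0,0],0]]' 40
python3 - <<'E'
from h import *
delta([.526,.1525,.0835])
p=grab_frame('side')
cv2.imwrite('pics/s7c.png',cv2.resize(p['img'][170:270,220:340,::-1],(720,600),interpolation=cv2.INTER_CUBIC))
E
```

```text
time: 8.25
ee_pos: [0.5271, 0.1529, 0.0849]
ee_rot: [-0.871, 1.57, 0.309]
contact_force: [-1.3, -0.7, 6.0]
grip_width: 0.163
t 8.25 pos [0.5271 0.1529 0.0849] F [-1.3 -0.7  6. ] T [-0.14  0.09  0.1 ] w 0.163
x [ 0.001  0.    -1.   ] jaw deg 157.65 q7 2.38
shift cm [ 0.14  0.09 -0.08]
```

View pics/s7c.png

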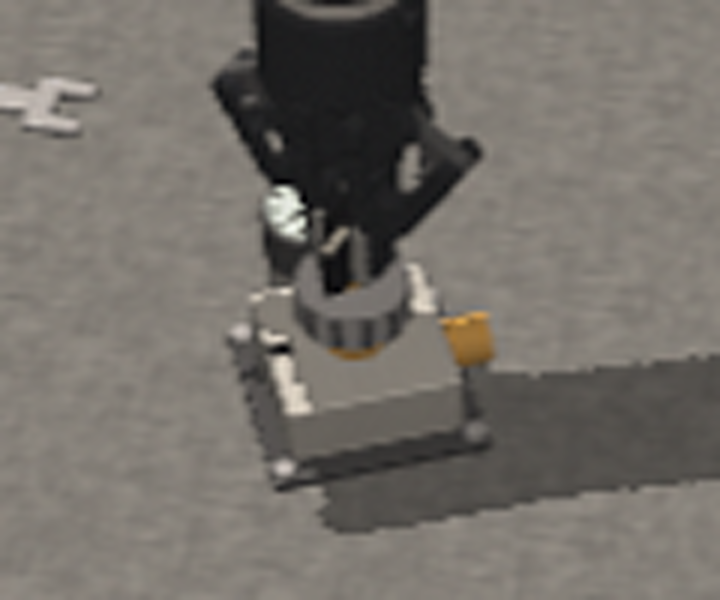

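The width is 0.163 of opening (14 mm), so the flats are squarely held and the knob stands at 67.65°. The mark is at 23.1°, so I turn 44.6° clockwise.

```bash
python3 -m crank '[[[5,0,0],[0,0,0],0],[[11,0,0],[0,0,0],0],[[17,0,0],[0,0,0],0],[[23,0,0],[0,0,0],0],[[29,0,0],[0,0,0],0],[[35,0,0],[0,0,0],0],[[40,0,0],[0,0,0],0],[[44.6,0,0],[0,0,0],0],[[44.6,0,0],[0,0,0],0],[[44.6,0,0],[0,0,0],0]]'
python3 - <<'E'
from h import *
delta([.526,.1525,.0835])
E
```

```text
time: 9.3
ee_pos: [0.5275, 0.1529, 0.0849]
ee_rot: [-0.071, 1.569, 0.331]
contact_force: [-1.2, -0.6, 5.4]
grip_width: 0.153
t 9.3 pos [0.5275 0.1529 0.0849] F [-1.2 -0.6  5.4] T [-0.04 -0.09 -0.02] w 0.153
x [ 0.002  0.001 -1.   ] jaw deg 113.04 q7 1.67
shift cm [ 0.14  0.02 -0.15]
```

Now I release, lift, and move back out of the top camera's way to check the pointer.

```bash
python3 -m crank '[[[0,0,0],[0,0,0],0.3],[[0,0,0],[0,0,0],0.6],[[0,0,0],[0,0,0],0.8],[[0,0,0],[-3,0,0],0.8],[[0,0,0],[-7,0,0],1],[[0,0,0],[-10,0,0],1],[[0,0,0],[-10,4,0],1],[[0,0,0],[-10,8,0],1],[[0,0,0],[-10,12,0],1],[[0,0,0],[-10,15,0],1]]'
python3 - <<'E'
from h import *
delta([.526,.1525,.15])
p=grab_frame('side')
a=cv2.resize(p['img'][190:260,250:330,::-1],(400,350),interpolation=cv2.INTER_CUBIC)
p=grab_frame('top')
b=cv2.resize(p['img'][150:220,295:375,::-1],(400,350),interpolation=cv2.INTER_CUBIC)
cv2.imwrite('pics/s8c.png',np.hstack([a,b]))
E
```

```text
time: 10.3
ee_pos: [0.4662, 0.2934, 0.1842]
ee_rot: [1.873, 1.57, 2.277]
contact_force: [0.5, -0.5, -0.4]
grip_width: 1.001
t 10.3 pos [0.4662 0.2934 0.1842] F [ 0.5 -0.5 -0.4] T [-0.02  0.   -0.04] w 1.001
x [-0.001  0.001 -1.   ] jaw deg 113.18 q7 1.35
shift cm [  3.4  -15.31  -0.05]
```

View pics/s8c.png

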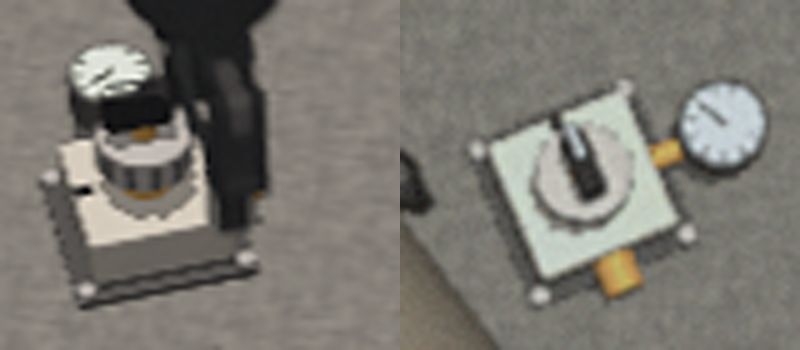

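Run:
```python
from h import *
p=grab_frame('top')
b=cv2.resize(p['img'][165:205,310:352,::-1],(630,600),interpolation=cv2.INTER_CUBIC)
for X in [(.024,0),(-.018,0)]:
    a=np.radians(23.06);q=proj(p,np.array([.5263+X[0]*np.cos(a),.1525+X[0]*np.sin(a),.112])); q=(q-[310,165]+.5)*15
    cv2.circle(b,tuple(int(v) for v in q),3,(0,0,255),-1)
cv2.imwrite('pics/t9.png',b)
g=p['img'].astype(int).max(2)[165:205,310:352]; ys,xs=np.nonzero(g<75); print(list(zip(xs,ys,g[ys,xs])))
```

```text
[(np.int64(16), np.int64(7), np.int64(73)), (np.int64(15), np.int64(8), np.int64(62)), (np.int64(16), np.int64(8), np.int64(65)), (np.int64(15), np.int64(9), np.int64(72)), (np.int64(16), np.int64(9), np.int64(50)), (np.int64(16), np.int64(10), np.int64(56)), (np.int64(40), np.int64(10), np.int64(68)), (np.int64(39), np.int64(11), np.int64(69)), (np.int64(40), np.int64(11), np.int64(61)), (np.int64(21), np.int64(12), np.int64(67)), (np.int64(40), np.int64(12), np.int64(72)), (np.int64(17), np.int64(13), np.int64(59)), (np.int64(18), np.int64(13), np.int64(65)), (np.int64(41), np.int64(13), np.int64(73)), (np.int64(17), np.int64(14), np.int64(63)), (np.int64(18), np.int64(14), np.int64(34)), (np.int64(22), np.int64(14), np.int64(71)), (np.int64(41), np.int64(14), np.int64(72)), (np.int64(18), np.int64(15), np.int64(40)), (np.int64(18), np.int64(16), np.int64(55)), (np.int64(19), np.int64(16), np.int64(61)), (np.int64(22), np.int64(16), np.int64(61)), (np.int64(23), np.int64(16), np.int64(71)), (np.int64(2), np.int64(17), np.int64(59)), (np.int64(19), np.int64(17), np.int64(47)), (np.i
[... 2359 characters left out ...]
 (np.int64(9), np.int64(33), np.int64(66)), (np.int64(33), np.int64(33), np.int64(73)), (np.int64(34), np.int64(33), np.int64(62)), (np.int64(35), np.int64(33), np.int64(71)), (np.int64(9), np.int64(34), np.int64(66)), (np.int64(32), np.int64(34), np.int64(63)), (np.int64(41), np.int64(34), np.int64(67)), (np.int64(9), np.int64(35), np.int64(74)), (np.int64(10), np.int64(35), np.int64(67)), (np.int64(9), np.int64(36), np.int64(73)), (np.int64(10), np.int64(36), np.int64(61)), (np.int64(10), np.int64(37), np.int64(67)), (np.int64(11), np.int64(38), np.int64(72)), (np.int64(22), np.int64(38), np.int64(68)), (np.int64(20), np.int64(39), np.int64(63)), (np.int64(21), np.int64(39), np.int64(69))]
```

View pics/t9.png

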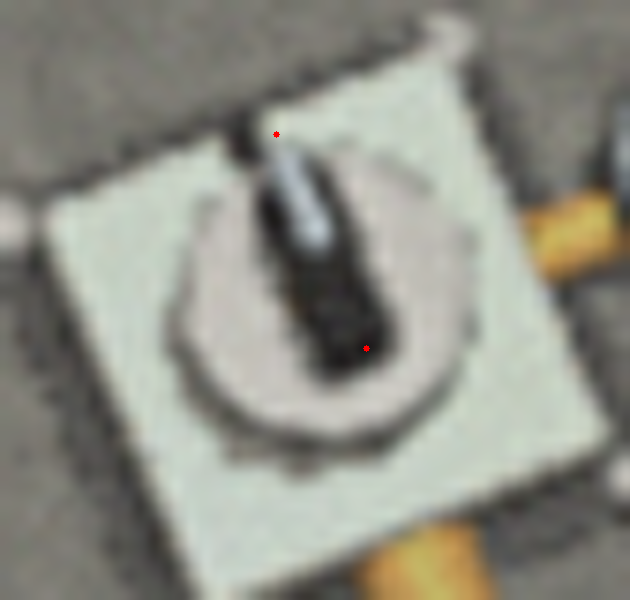

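The white pointer runs from (283,145) to (320,240), about 21 to 23° like the block edges, so it is on the mark. Now back over the axis to turn the ring tight.

```bash
python3 - <<'E'
from h import *
delta([.5265,.1525,.15])
E
python3 -m crank '[[[0,0,0],[0,-5,0],1],[[0,0,0],[0,-10,0],1],[[0,0,0],[0,-15.3,0],1],[[0,0,0],[3,-15.3,0],1],[[0,0,0],[3.4,-15.3,0],1],[[0,0,0],[3.4,-15.3,0],1],[[0,0,0],[3.4,-15.3,0],1]]' 50
python3 - <<'E'
from h import *
delta([.5265,.1525,.05])
E
```

```text
t 10.45 pos [0.4663 0.2932 0.1839] F [ 0.9 -1.  -1. ] T [-0.04 -0.01  0.06] w 1.003
x [-0.001  0.    -1.   ] jaw deg 113.35 q7 1.36
shift cm [  3.38 -15.31  -0.05]
time: 11.15
ee_pos: [0.5278, 0.1514, 0.1509]
ee_rot: [0.678, 1.57, 1.083]
contact_force: [-1.2, 1.0, 0.1]
grip_width: 0.999
t 11.15 pos [0.5278 0.1514 0.1509] F [-1.2  1.   0.1] T [ 0.03 -0.01  0.01] w 0.999
x [ 0.     0.001 -1.   ] jaw deg 113.17 q7 1.66
shift cm [10.09  0.15 -0.08]
```

```bash
python3 -m crank '[[[0,0,0],[2,0.15,-0.1],1],[[0,0,0],[4,0.15,-0.1],1],[[0,0,0],[6,0.15,-0.1],1],[[0,0,0],[8,0.15,-0.1],1],[[0,0,0],[10.1,0.15,-0.1],1],[[0,0,0],[10.1,0.15,-0.1],1],[[0,0,0],[10.1,0.15,-0.1],1]]' 50
python3 - <<'E'
from h import *
delta([.5265,.1525,.05])
E
python3 -m crank '[[[0,0,0],[0,0,0],0.7],[[0,0,0],[0,0,0],0.6],[[0,0,0],[0,0,0],0.5],[[0,0,0],[0,0,0],0.4],[[0,0,0],[0,0,0],0.4],[[0,0,0],[0,0,0],0.4]]' 50
python3 - <<'E'
from h import *
delta([.5265,.1525,.05])
E
```

```text
time: 11.85
ee_pos: [0.5267, 0.1522, 0.0502]
ee_rot: [0.294, 1.57, 0.698]
contact_force: [0.4, 0.2, 0.5]
grip_width: 1.002
t 11.85 pos [0.5267 0.1522 0.0502] F [0.4 0.2 0.5] T [ 0.01 -0.   -0.01] w 1.002
x [ 0.001  0.001 -1.   ] jaw deg 113.14 q7 1.68
shift cm [ 0.02  0.03 -0.01]
time: 12.45
ee_pos: [0.5268, 0.1526, 0.0512]
ee_rot: [0.677, 1.568, 1.079]
contact_force: [-3.0, 2.4, 8.0]
grip_width: 0.616
t 12.45 pos [0.5268 0.1526 0.0512] F [-3.   2.4  8. ] T [ 0.35  0.55 -0.07] w 0.616
x [ 0.001  0.003 -1.   ] jaw deg 113.06 q7 1.68
shift cm [ 0.12 -0.   -0.04]
```

Rim gripped again at 0.616. Turning clockwise to the stop.

```bash
python3 -m crank '[[[6,0,0],[0,0,0],0.4],[[13,0,0],[0,0,0],0.4],[[20,0,0],[0,0,0],0.4],[[27,0,0],[0,0,0],0.4],[[34,0,0],[0,0,0],0.4],[[41,0,0],[0,0,0],0.4],[[47,0,0],[0,0,0],0.4],[[52,0,0],[0,0,0],0.4],[[56,0,0],[0,0,0],0.4],[[58,0,0],[0,0,0],0.4]]'
python3 - <<'E'
from h import *
delta([.5265,.1525,.05])
E
```

```text
time: 13.45
ee_pos: [0.5269, 0.1529, 0.0512]
ee_rot: [1.73, 1.568, 1.12]
contact_force: [-3.0, 1.8, 8.0]
grip_width: 0.619
t 13.45 pos [0.5269 0.1529 0.0512] F [-3.   1.8  8. ] T [0.29 0.56 0.24] w 0.619
x [ 0.001  0.003 -1.   ] jaw deg 55.06 q7 0.81
shift cm [ 0.12 -0.06 -0.01]
```

```bash
python3 -m crank '[[[1,0,0],[0,0,0],0.4],[[2,0,0],[0,0,0],0.4],[[3,0,0],[0,0,0],0.4],[[3,0,0],[0,0,0],0.4]]'
python3 - <<'E'
from h import *
delta([.5265,.1525,.05])
E
```

```text
time: 13.85
ee_pos: [0.5269, 0.1529, 0.0512]
ee_rot: [1.513, 1.569, 0.858]
contact_force: [-2.4, 1.8, 8.7]
grip_width: 0.615
t 13.85 pos [0.5269 0.1529 0.0512] F [-2.4  1.8  8.7] T [0.26 0.56 1.03] w 0.615
x [ 0.001  0.002 -1.   ] jaw deg 52.42 q7 0.77
shift cm [ 0.12 -0.06 -0.  ]
```

The torque jumped from 0.24 to 1.03 N m, so the ring has reached its stop. I release, lift and move aside.

```bash
python3 -m crank '[[[0,0,0],[0,0,0],0.8],[[0,0,0],[0,0,0],1],[[0,0,0],[0,0,0],1],[[0,0,0],[-3,0,0],1],[[0,0,0],[-7,0,0],1],[[0,0,0],[-10,0,0],1],[[0,0,0],[-13,4,0],1],[[0,0,0],[-13,8,0],1],[[0,0,0],[-13,12,0],1],[[0,0,0],[-13,17,0],1]]'
python3 -m crank '[[[0,0,0],[0,0,0],1],[[0,0,0],[0,0,0],1],[[0,0,0],[0,0,0],1]]'
python3 - <<'E'
from h import *
delta([.5265,.1525,.05])
p=grab_frame('side')
a=cv2.resize(p['img'][190:260,250:330,::-1],(400,350),interpolation=cv2.INTER_CUBIC)
p=grab_frame('top')
b=cv2.resize(p['img'][150:220,295:375,::-1],(400,350),interpolation=cv2.INTER_CUBIC)
cv2.imwrite('pics/s10.png',np.hstack([a,b]))
E
```

```text
time: 14.85
ee_pos: [0.6317, 0.2847, 0.1798]
ee_rot: [-0.641, 1.57, -1.305]
contact_force: [0.7, 0.2, 1.1]
grip_width: 0.998
time: 15.15
ee_pos: [0.6307, 0.2832, 0.179]
ee_rot: [-1.392, 1.569, -2.056]
contact_force: [-0.4, -0.4, -0.2]
grip_width: 0.999
t 15.15 pos [0.6307 0.2832 0.179 ] F [-0.4 -0.4 -0.2] T [0.   0.03 0.01] w 0.999
x [-0.001 -0.001 -1.   ] jaw deg 51.94 q7 0.59
shift cm [ 12.93 -16.69  -0.15]
```

View pics/s10.png

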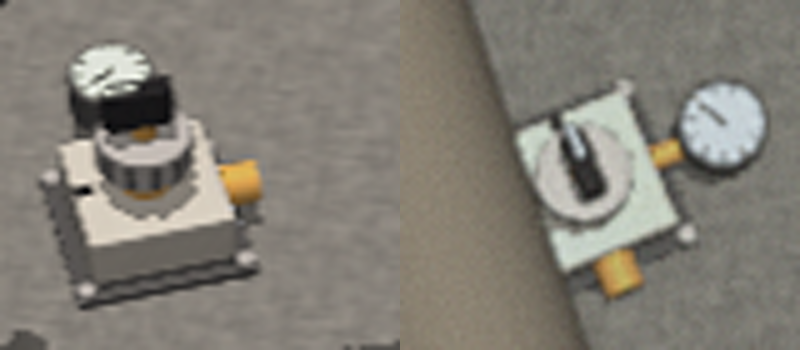

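The pointer is still on the mark and the arm is clear. Handing in.

```bash
python3 -c "
from cell import *
print(job_done())"
```

```text
the job is handed in; nothing more can be done
None
```

I set and locked the aluminium regulator with the gauge, and handed the job in at about 15 s of the 58 s allowed; no verdict was reported.

**What I did**
- Turned the lock ring about 61° anticlockwise. The torque climbed to about 2.2 N m, so I took it to be at its stop.
- Gripped the knob by its flats and turned it 44.6° clockwise to the mark.
- Turned the ring back about 60.6° clockwise. The torque rose from 0.24 to 1.03 N m, which again showed the stop. Then I let go.

**Last checks**
- The close top view before tightening showed the pointer at 21–23° against the regulator's fitted 23°, well within the 0.2 rad (11.5°) allowed. In the final pictures the knob looks unchanged.
- The arm stood clear, with contact force near zero and the gripper open. I never moved near the plain, blue or pink regulators.
- Whether the ring is tight rests on torque and turn angle alone; the pictures could not show it.
- The trained network put the regulator's axis about 1 cm from my fit. I used the fit, and the grips confirmed it.

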